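Lift the sagging gate bolt over its bent keeper and hold the guard gate ajar

TASK

The sagging bolt on the orange guard gate hangs behind the bent-up lip of its keeper: take it by the red knob, lift it over the lip while pulling, and draw it right back towards the hinge with the gate still shut. Then, still holding the knob, pull the gate towards you until it stands ajar by about 20 degrees, never wide open, and finish holding it there still by the knob, because the closer would swing it shut. Leave everything else in the pen and on the bench where it is.

Things in the scene. Friction and masses are not known exactly. Their poses are not given: they have to be found in the camera images.
- gate (a joint): Orange barred gate, 300 mm long, 24 thick, 160 high, on the robot's side of a fixed grey guard pen (290 x 400 mm). Vertical hinge. Value: opening angle in rad, 0 shut, growing as the free end swings towards the robot, out of the pen (clockwise about the hinge from above); stop at 1.2. A spring closer always pulls it shut (0.6 Nm shut, 1.0 Nm at 0.3 rad).
- draw (a joint): Barrel bolt on top of the gate, 12 mm steel rod sliding along the gate. Value in m: how far it is drawn back to the hinge side, 0 fully thrown, 0.060 at the stop; 0 to 0.008 at the start. Unless lifted, its tooth catches on the keeper's lip at about 0.013. The rod's end leaves the keeper (gate free) at 0.037. It stays where left (1 N friction).
- droop (a joint): The worn bolt sags and rocks up about its tail, 165 mm from the knob towards the hinge. Value in rad: 0 = sagging fully by its own weight (0.06 below level), 0.06 level, 0.13 as high as it goes. The tooth passes over the lip above about 0.05, with the knob lifted 9 mm; at the stop the knob is lifted 21 mm. Lifting takes about 2 N.
- knob: Red round upright knob, 18 mm diameter, 54 tall, fixed on the bolt's rod. Origin on its axis at the height to grip: 18 mm below its top, 36 above the rod's axis, about 221 above the table, 61 above the gate. Axes: x across the gate into the pen; y along the gate to the hinge, the way the bolt is drawn; z up (leans 0.06 rad by the sag). Free space 45 mm either way along the gate.
- gate_hinge (a point): Point on the gate's hinge axis at the height of the gate's top (160 mm above the table). The knob is 255 mm from it along the gate with the bolt fully thrown (less the drawn length).
- gate_corner (a point): Top corner of the gate's free stile, on the gate's middle plane, 300 mm from the hinge, 160 mm above the table.
- bolt_nose (a point): Middle of the underside of the bolt's tooth: the square steel end of the rod, 12 mm long, 16 mm wide, reaching 13.5 mm below the rod's underside. At the start it hangs behind the keeper's lip, some 13 mm below the lip's top.
- keeper_lip (a point): Middle of the top edge of the keeper's bent-up lip (5 mm thick, 20 mm wide, 13.5 mm high) on the aluminium latch post. The keeper is a steel trough, open on top, 22 mm wide inside, its front plate 46 mm and its back plate 22 mm high; the lip closes its end towards the gate.
- body_a: Bystander: square aluminium actuator body, 72 x 72 x 110 mm, standing in the pen; origin under its centre.
- body_b: Bystander: the same with a green seal on top, standing in the pen; origin under its centre.
- tote: Bystander: purple open tote, 160 x 120 x 70 mm, left on the bench; origin under its centre.
- carton: Bystander: open cardboard carton, 120 x 100 x 60 mm, left on the bench; origin under its centre.
- driver: Bystander: screwdriver with a red handle lying on the right of the bench; origin under its middle.
- seal: Bystander: green seal ring, 70 mm in diameter, 12 mm high, lying on the right of the bench; origin under its centre.
- spanner: Bystander: steel spanner lying on the right of the bench; origin under its middle.

How it is judged (in metres and radians):
On the way, in this order (a step that is already met when the one before it is completed fails the run):
1. bolt lifted over the lip and drawn clear of the keeper, the gate still shut (value of joint draw above 0.042 m and value of joint gate below 0.12 rad), for 0.05 s.
2. gate pulled ajar with the fingers on the knob (value of joint gate above 0.2 rad and contact force between the fingers and knob above 1 N), for 0.2 s.
At the end, for the whole second after the job is handed in: The gate is held still at 12 to 28 degrees open (0.21 to 0.49 rad, under 0.05 rad/s) with the bolt drawn back more than 42 mm and the fingers pressing on the knob (over 1 N), through the last second; every bystander is within 30 mm of where it started (value of joint gate between 0.21 and 0.49 rad and value of joint draw above 0.042 m and velocity of joint gate between -0.05 and 0.05 rad/s and contact force between the fingers and knob above 1 N and distance of each of body_a, body_b, tote, carton, driver, seal, spanner from where it was at the start of the episode below 0.03 m); the arm keeps its last pose, push and grip.
It fails at once if the gate is swung wide open (over 40 degrees) (value of joint gate above 0.7 rad).
It fails at once if a bystander is shifted by more than 30 mm (distance of any of body_a, body_b, tote, carton, driver, seal, spanner from where it was at the start of the episode above 0.03 m).
It also fails if it takes over 32 s, if anything falls off the work surface, if the arm or the gripper's body presses on something with over 40 N, if the wrist force passes 120 N, or if a joint passes its speed limit or range.

ROBOT

A 7-joint arm with a two-finger parallel gripper is mounted at the origin on the work surface. World frame = base frame: x ahead of the robot, y to its left, z up, the work surface at z = 0. Lengths are in mm, angles in rad, forces in N, time in s.
With the tool pointing down it reaches from about 400 to 875 mm from the base axis. Payload 4.4 kg.
Tool frame: the origin (TCP) lies midway between the tips of the shut fingers; the grasp point (between the pads) lies 19 mm behind it (ctrl.pinch_z is the distance from the TCP to the grasp point, in mm); z points along the fingers, y is the line along which they close (so a half turn about z gives the same grasp; the last joint's range is limited). The gripper opens to 85 mm and grips with 20 to 120 N. Pads are 22 mm wide; open, the fingers measure 114 mm over their backs; the gripper's body (76 mm by 85 mm) begins 54 mm behind the grasp point. The pads swing forward as they close: fully open they stand 13 mm farther back than shut.
Start: joints at [-1.209, 0.628, 0.038, 1.517, -0.027, 0.996, -0.02], TCP at [269.644, 591.447, 231.313] pointing down, gripper open.
Joint ranges: [-3.06, 3.06], [-0.37, 2.12], [-1.25, 1.32], [0.18, 2.47], [-1.1, 4.24], [0.23, 1.98], [-2.94, 2.94]. Speed limits (rad/s): [2.57, 2.57, 3.14, 3.14, 3.14, 3.14, 3.14].

INTERFACE

Orientations are given as [roll, pitch, yaw] about the fixed x, y, z axes, in that order (R = Rz(yaw) Ry(pitch) Rx(roll)).
In Python, from cell import read_state, cams, order, ctrl gives the robot as it stands.
- The arm moves only by the tool move_arm, never from a script. Its argument "targets" is text: rows parted by semicolons, each of 7 numbers parted by spaces: the gripper's target within -1 to 1 (fully open at 1, half-way at 0, shut at -1), then the shift along the tool's x, y, z in cm, then the turn, a rotation vector about the tool's x, y, z in degrees. A call has 1 to 5 rows; each row shifts and turns the commanded pose from where the row before left it, along the tool's axes as they then stand; what a row does not reach is not made up. A row lasts 1/12 s, in which the tool goes at most 41.7 mm and 7.16 degrees, less where a joint would pass 70% of its speed; a pose out of reach is approached as far as the arm can. A call with a gripper value outside its range is refused whole. The fingers move at their own pace and stop on an object; the grip force is fixed at half the most. Time passes only in rows, so rows that do not move let the fingers close. It gives the time, the measured TCP pose, the force, the opening and the grip force at its end, in the units of the state.
- read_state(): the state, without advancing time (a new reading comes with each control period).
- cams.get_image(name): name is "side" or "top"; returns a dict with "color" (384x512x3 uint8, red, green, blue), "fovy" (degrees; the focal length in pixels is half the picture's height over the tangent of half this angle, whatever the lens; pixels are square), "cx", "cy" (the principal point, pixels), "k1" (the pictures are not rectified: a ray, as slopes to the right and down, at radius r is drawn at 1 + k1 r^2 times it, then the intrinsics apply), "rvec" (rotation vector, rad) and "tvec" (3), from world to camera coordinates, as OpenCV has them. Camera axes: x right, y down, z forward; pixel columns grow to the right and rows downward; lengths in mm; the calibration is good to about 2 mm. A picture is of the moment at which its call begins. There is no depth.
- order.finish_job(): hands the job in; it is judged then, once.
The state is a dict: "clock": time; "qpos": joint angles; "qd": joint speeds; "tau": joint torques, N m; "eef_pos": TCP position; "tool_rot": TCP orientation; "force": force on the tool from outside, world axes, zero at the start; "torque": the same for the moment, N m; "width": finger opening in mm; "gripper_force": force on a finger pad.
Only numpy, scipy, OpenCV 4.12 (cv2) and the standard library are available. Lean on these libraries where they do the work, as an engineer would, in place of code of your own. Each camera call takes 0.05 s, during which the arm holds its last target. There are 200 camera calls.

## Working session

There is one attempt and no reset: what is moved stays moved. The work goes in short steps, Python scripts to look and compute and a tool call to move; the robot and the scene stay as the last step left them, time stands still between calls to the robot, and variables do not carry over. Pictures are saved under pics/ and viewed, at most 10 in all, crops included, and the job is handed in when it is done.

Besides the shell and the picture viewer there is one more tool, called after "Request:" as name(argument=value, ...) on one line, values as JSON. move_arm: Moves the arm, as the interface text tells. Its arguments: {"type":"object","properties":{"targets":{"type":"string"}},"required":["targets"]}

```bash
mkdir -p pics; cat > h.py <<'E'
import numpy as np, cv2
from cell import read_state, cams, order, ctrl
from scipy.spatial.transform import Rotation as R
def get(n):
    d=cams.get_image(n); h=d['color'].shape[0]; f=h/2/np.tan(np.radians(d['fovy'])/2)
    d['f']=f; d['R']=cv2.Rodrigues(np.array(d['rvec'],float))[0]; d['t']=np.array(d['tvec'],float).ravel(); return d
def ray(d,u,v):
    x,y=(u-d['cx'])/d['f'],(v-d['cy'])/d['f']; rd=np.hypot(x,y); r=rd
    for _ in range(30): r=rd/(1+d['k1']*r*r)
    s=r/rd if rd>0 else 1
    D=d['R'].T@np.array([x*s,y*s,1]); return -d['R'].T@d['t'], D/np.linalg.norm(D)
def onz(d,u,v,z):
    o,D=ray(d,u,v); return o+D*(z-o[2])/D[2]
def tri(a,b):
    A=np.zeros((3,3));c=np.zeros(3)
    for o,D in(a,b):
        P=np.eye(3)-np.outer(D,D);A+=P;c+=P@o
    p=np.linalg.solve(A,c); return p,[np.linalg.norm(np.cross(p-o,D)) for o,D in(a,b)]
def proj(d,p):
    q=d['R']@np.asarray(p,float)+d['t'];x,y=q[:2]/q[2];k=1+d['k1']*(x*x+y*y);return d['f']*x*k+d['cx'],d['f']*y*k+d['cy']
E
python3 - <<'E'
from h import *
s=read_state();print({k:np.round(v,3) for k,v in s.items()},ctrl.pinch_z)
for n in('top','side'):
    d=get(n);cv2.imwrite(f'pics/{n}0.png',cv2.resize(d['color'][:,:,::-1],(800,600),interpolation=cv2.INTER_CUBIC))
    print(n,d['f'],d['k1'],-d['R'].T@d['t'],d['R'].round(2).tolist())
    hsv=cv2.cvtColor(d['color'],cv2.COLOR_RGB2HSV)
    for nm,lo,hi in(('red',(0,140,60),(5,255,255)),('red2',(172,140,60),(180,255,255)),('orange',(6,140,80),(18,255,255))):
        m=cv2.inRange(hsv,lo,hi);nn,_,st,c=cv2.connectedComponentsWithStats(m)
        print(nm,[(st[i].tolist(),c[i].round(1).tolist()) for i in range(1,nn) if st[i,4]>15])
E
```

```text
{'clock': np.float64(0.0), 'qpos': array([-1.209,  0.629,  0.038,  1.518, -0.027,  0.996, -0.02 ]), 'qd': array([-0.002, -0.001,  0.002,  0.001, -0.001, -0.   , -0.   ]), 'tau': array([ 1.0000e-03, -5.6340e+01,  1.2260e+00, -1.9345e+01,  1.1000e-02,
        1.0000e-02,  0.0000e+00]), 'eef_pos': array([269.381, 590.876, 230.4  ]), 'tool_rot': array([-3.14 ,  0.   ,  2.714]), 'force': array([0.542, 0.741, 0.147]), 'torque': array([-0.011, -0.003,  0.002]), 'gripper_force': np.float64(0.0), 'width': np.float64(85.509)} 18.700000000000003
top 356.43115366447404 0.025577042396496052 [ 320.45328188  -26.15821827 1406.69993966] [[0.0, -1.0, -0.0], [-0.98, -0.0, -0.19], [0.19, 0.0, -0.98]]
red [([357, 236, 16, 24, 112], [364.7, 247.6])]
red2 []
orange [([205, 171, 10, 8, 62], [209.6, 174.9]), ([217, 174, 64, 10, 347], [250.0, 180.0]), ([119, 176, 19, 23, 161], [127.9, 187.3])]
side 368.37570070579244 -0.07862475236929341 [  256.52537317 -1151.62658408   793.94763641] [[0.97, -0.26, 0.01], [-0.12, -0.46, -0.88], [0.23, 0.85, -0.48]]
red [([266, 184, 5, 15, 43], [267.8, 190.8]), ([203, 311, 31, 24, 268], [217.6, 322.8])]
red2 []
orange [([248, 181, 20, 61, 351], [256.1, 211.5]), ([255, 191, 14, 23, 155], [262.8, 200.0])]
```

View pics/top0.png

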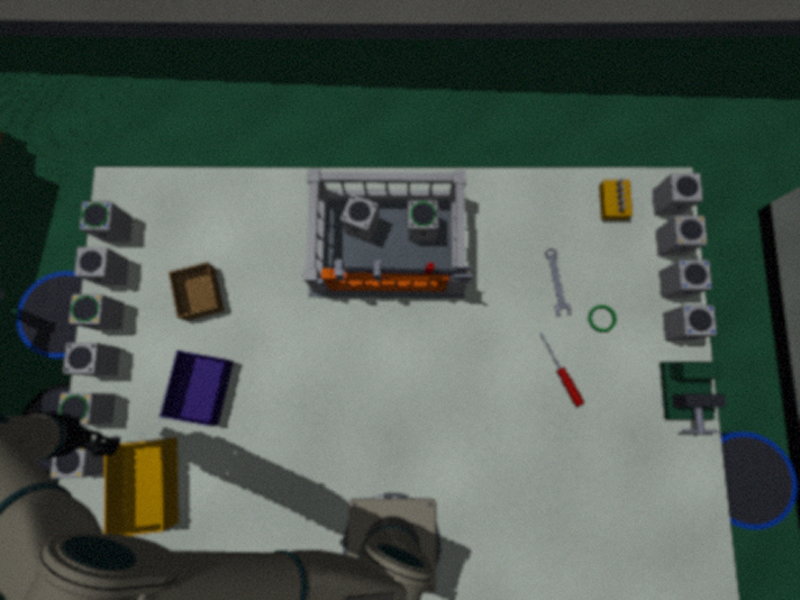

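View pics/side0.png

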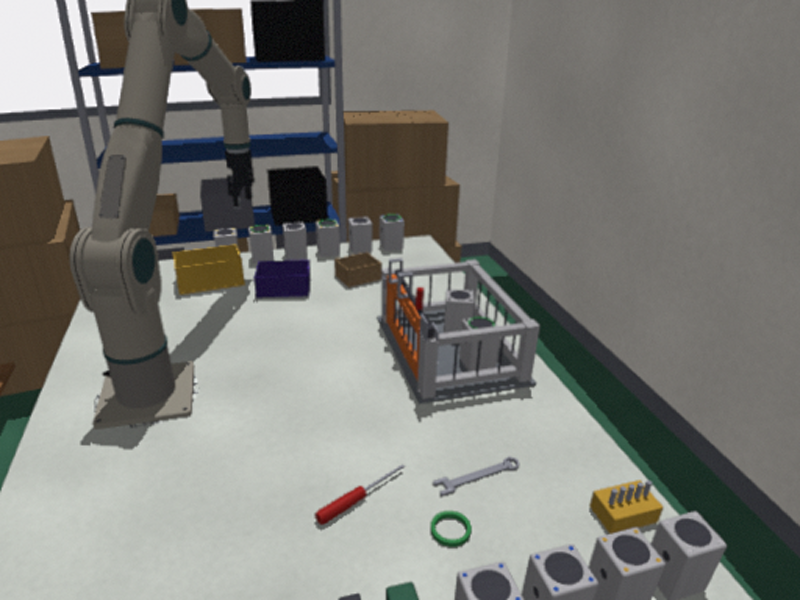

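```bash
python3 - <<'E'
from h import *
a=get('top')['color'][100:200,190:310,::-1];b=get('side')['color'][155:265,235:350,::-1]
cv2.imwrite('pics/crop.png',np.hstack([cv2.resize(x,(400,400),interpolation=cv2.INTER_CUBIC) for x in(a[:, :],b)]))
d=get('top');hsv=cv2.cvtColor(d['color'],cv2.COLOR_RGB2HSV)
for n in('top','side'):
    d=get(n);c=d['color'].astype(int)
    m=((c[:,:,0]>80)&(c[:,:,1]<0.3*c[:,:,0])&(c[:,:,2]<0.35*c[:,:,0])).astype(np.uint8)
    nn,_,st,ce=cv2.connectedComponentsWithStats(m);print(n,[(st[i].tolist(),ce[i].round(1).tolist()) for i in range(1,nn) if st[i,4]>5])
E
```

```text
top [([273, 169, 4, 3, 10], [274.8, 170.1]), ([358, 236, 15, 23, 100], [364.7, 247.5])]
side [([203, 312, 31, 22, 227], [217.9, 322.6])]
```

View pics/crop.png

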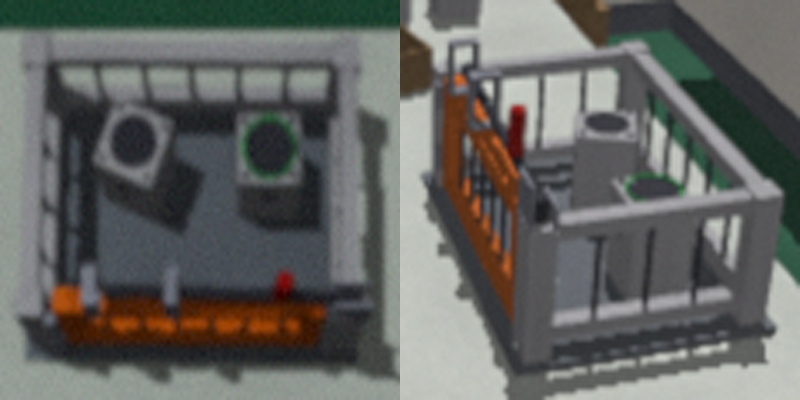

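Top crop: knob at about (275,171) px, gate running from the hinge at left (208,173) to the free end (287,176). Side crop: knob from (268.6,184) down to (268,198). Now I'll turn these into positions.

```bash
python3 - <<'E'
from h import *
def avg(n,k=4):
    d=[get(n) for _ in range(k)];d[0]['color']=np.mean([x['color'] for x in d],0);return d[0]
T=avg('top');S=avg('side')
def red(d,u0,u1,v0,v1):
    c=d['color'][v0:v1,u0:u1];w=np.clip(c[:,:,0]-2.4*c[:,:,1],0,None);w[w<25]=0
    v,u=np.nonzero(w);ww=w[v,u];print('bbox',u.min()+u0,u.max()+u0,v.min()+v0,v.max()+v0,len(u))
    for vv in sorted(set(v)): k=v==vv;print(vv+v0,round((u[k]*ww[k]).sum()/ww[k].sum()+u0,2),round(ww[k].sum()),end='; ')
    print();return (u*ww).sum()/ww.sum()+u0,(v*ww).sum()/ww.sum()+v0
kt=red(T,268,284,162,177);ks=red(S,260,276,178,204);print(kt,ks)
p,e=tri(ray(T,*kt),ray(S,*ks));print('knob centroid tri',p,e)
for z in(239,221,200):print(z,onz(T,*kt,z), proj(S,p))
# staples, gate
print('near staple',tri(ray(T,241.6,171),ray(S,258.9,175)))
for d,n,z in((T,'top',160),):
    c=d['color'];m=((c[:,:,0]>70)&(c[:,:,1]>0.25*c[:,:,0])&(c[:,:,1]<0.6*c[:,:,0])&(c[:,:,2]<0.3*c[:,:,0]));
    for u in range(203,294,3):
        v=np.nonzero(m[160:200,u])[0]+160
        if len(v):print(u,v.min(),v.max(),onz(d,u,v.min(),z)[:2].round(0),onz(d,u,v.max(),0)[:2].round(0))
E
```

```text
bbox 273 276 169 174 21
169 275.02 191; 170 274.78 268; 171 274.65 258; 172 274.51 215; 173 273.96 130; 174 273.98 85; 
bbox 266 269 185 197 31
185 268.47 123; 186 268.47 97; 187 268.46 86; 188 268.51 81; 189 268.46 86; 190 267.93 109; 191 267.86 107; 192 267.52 88; 193 267.51 85; 194 267.51 82; 195 267.49 136; 196 267.88 109; 197 267.46 71; 
(np.float64(274.5878378378378), np.float64(171.06957279860507)) (np.float64(267.9640958501944), np.float64(190.9419582639054))
knob centroid tri [618.94291521 -84.0814628  213.30662895] [np.float64(2.1571302768793346), np.float64(2.1571302768792564)]
239 [614.65531189 -83.25160474 239.        ] (np.float64(268.57360210327977), np.float64(190.7895762343641))
221 [619.19041236 -84.13169467 221.        ] (np.float64(268.57360210327977), np.float64(190.7895762343641))
200 [624.4813629  -85.15846625 200.        ] (np.float64(268.57360210327977), np.float64(190.7895762343641))
near staple (array([618.07483155,  28.90144536, 222.41894593]), [np.float64(0.7806715190362441), np.float64(0.7806715190359524)])
206 174 177 [623. 159.] [650. 183.]
209 172 178
[... 198 characters left out ...]
  98.]
230 176 183 [616.  73.] [625.  85.]
233 176 183 [616.  62.] [625.  73.]
236 176 183 [616.  52.] [625.  61.]
239 179 183 [605.  41.] [625.  49.]
242 180 184 [601.  30.] [621.  37.]
245 176 183 [616.  19.] [625.  25.]
248 176 183 [616.   8.] [625.  13.]
251 176 183 [616.  -2.] [625.   1.]
254 176 183 [616. -13.] [625. -11.]
257 176 184 [616. -24.] [621. -24.]
260 176 183 [616. -35.] [625. -36.]
263 176 182 [616. -45.] [629. -48.]
266 176 184 [616. -56.] [621. -60.]
269 176 184 [616. -67.] [621. -72.]
272 176 184 [616. -78.] [621. -84.]
275 177 184 [613. -88.] [621. -96.]
278 177 183 [613. -99.] [ 625. -108.]
281 177 178 [ 613. -110.] [ 646. -121.]
284 176 179 [ 616. -121.] [ 642. -133.]
```

Request:
move_arm(targets="1 -3 -2.35 -1.4 0 0 0; 1 -3 -2.35 -1.4 0 0 0; 1 -3 -2.35 -1.4 0 0 0; 1 -3 -2.35 -1.4 0 0 0; 1 -3 -2.35 -1.4 0 0 0")

```text
clock: 1.17
eef_pos: [358.0, 420.6, 302.0]
tool_rot: [3.141, 0.0, 2.714]
force: [1.0, 0.2, 0.4]
width: 85.8
gripper_force: 0.0
```

Request:
move_arm(targets="1 -3 -2.35 0 0 0 0; 1 -3 -2.35 0 0 0 0; 1 -3 -2.35 0 0 0 0; 1 -3 -2.35 0 0 0 0; 1 -3 -2.35 0 0 0 0")

```text
clock: 1.58
eef_pos: [445.7, 251.5, 301.7]
tool_rot: [3.141, 0.0, 2.714]
force: [0.5, -0.4, 0.3]
width: 85.2
gripper_force: 0.0
```

Request:
move_arm(targets="1 -3 -2.35 0 0 0 0; 1 -3 -2.35 0 0 0 0; 1 -3 -2.35 0 0 0 0; 1 -3 -2.35 0 0 0 0; 1 -3 -2.35 0 0 0 0")

```text
clock: 2.0
eef_pos: [533.5, 82.3, 301.6]
tool_rot: [3.141, 0.0, 2.714]
force: [0.2, 0.5, 0.4]
width: 85.4
gripper_force: 0.0
```

Request:
move_arm(targets="1 0 0 0 0 0 6.55; 1 0 0 0 0 0 6.55; 1 0 0 0 0 0 6.55; 1 0 0 0 0 0 6.55; 1 0 0 0 0 0 6.55")

```text
clock: 2.42
eef_pos: [532.9, 83.8, 301.4]
tool_rot: [3.141, -0.0, 2.136]
force: [-0.0, 0.2, 0.1]
width: 85.4
gripper_force: 0.0
```

Request:
move_arm(targets="1 0 0 0 0 0 6.55; 1 0 0 0 0 0 6.55; 1 0 0 0 0 0 6.55; 1 0 0 0 0 0 6.55; 1 0 0 0 0 0 6.55")

```text
clock: 2.83
eef_pos: [532.8, 84.1, 301.5]
tool_rot: [3.141, -0.0, 1.565]
force: [-1.2, 0.7, -0.2]
width: 85.4
gripper_force: 0.0
```

Request:
move_arm(targets="1 -3.36 1.7 0 0 0 0; 1 -3.36 1.7 0 0 0 0; 1 -3.36 1.7 0 0 0 0; 1 -3.36 1.7 0 0 0 0; 1 -3.36 1.7 0 0 0 0")

```text
clock: 3.25
eef_pos: [618.4, -85.3, 301.4]
tool_rot: [3.141, -0.0, 1.571]
force: [0.3, 0.1, 0.6]
width: 85.4
gripper_force: 0.0
```

Request:
move_arm(targets="1 0 0 1 0 0 0; 1 0 0 1 0 0 0;1 0 0 1 0 0 0;1 0 0 0 0 0 0")

```text
clock: 3.58
eef_pos: [616.1, -81.6, 268.5]
tool_rot: [-3.136, -0.002, 1.573]
force: [-0.4, 1.3, -0.5]
width: 85.5
gripper_force: 0.0
```

```bash
python3 - <<'E'
from h import *
print(read_state()['eef_pos'])
S=get('side');T=get('top')
for p in((618,-84,270),(618,-84,239),(618,-84,221)):print(proj(S,p),proj(T,p))
a=S['color'][130:250,210:370,::-1];b=T['color'][110:230,190:350,::-1]
cv2.imwrite('pics/c2.png',np.vstack([cv2.resize(x,(400,300),interpolation=cv2.INTER_CUBIC) for x in(a,b)]))
E
```

```text
[616.05349355 -81.59872236 268.50131559]
(np.float64(268.89519236621487), np.float64(175.8374873732992)) (np.float64(275.25293701729737), np.float64(167.77536585959973))
(np.float64(268.569962079667), np.float64(184.102881478894)) (np.float64(274.8028118529523), np.float64(170.106925167872))
(np.float64(268.3838572236179), np.float64(188.81466419493862)) (np.float64(274.5517805396336), np.float64(171.40728776822226))
```

View pics/c2.png

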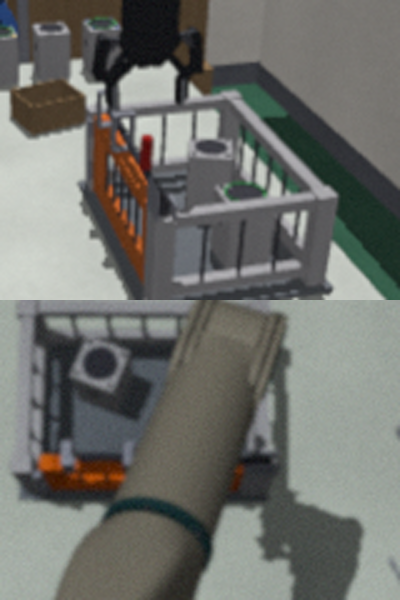

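The side view shows the open fingers at x=111 and 181 in the crop, straddling the knob at 146. The top view is hidden by the arm. Next I descend and close.

Request:
move_arm(targets="1 -0.2 0.1 2.0 0 0 0; 1 0 0 2.0 0 0 0; 1 0 0 1.5 0 0 0; 1 0 0 1.1 0 0 0; 1 0 0 0 0 0 0")

```text
clock: 4.1
eef_pos: [617.6, -84.6, 203.6]
tool_rot: [-3.138, -0.001, 1.572]
force: [0.2, 0.2, -0.3]
width: 85.3
gripper_force: 0.0
```

Request:
move_arm(targets="-1 0 0 0 0 0 0; -1 0 0 0 0 0 0; -1 0 0 0 0 0 0; -1 0 0 0 0 0 0; -1 0 0 0 0 0 0")

```text
clock: 4.52
eef_pos: [619.2, -86.1, 206.0]
tool_rot: [3.14, 0.0, 1.571]
force: [0.6, -0.3, 0.1]
width: 25.6
gripper_force: 0.0
```

Request:
move_arm(targets="-1 0 0 0 0 0 0; -1 0 0 0 0 0 0; -1 0 0 0 0 0 0; -1 0 0 0 0 0 0; -1 0 0 0 0 0 0")

```text
clock: 4.93
eef_pos: [618.8, -86.2, 205.4]
tool_rot: [3.141, 0.0, 1.57]
force: [-0.9, 0.1, 1.0]
width: 16.4
gripper_force: 58.4
```

```bash
python3 - <<'E'
from h import *
s=read_state();print(s['eef_pos'],s['width'],s['gripper_force'],s['force'])
S=get('side')
cv2.imwrite('pics/c3.png',cv2.resize(S['color'][150:240,230:350,::-1],(800,600),interpolation=cv2.INTER_CUBIC))
E
```

```text
[618.83103857 -86.18087624 205.40979486] 16.431163990754627 58.44139516353607 [-0.93668297  0.11969483  0.97698809]
```

View pics/c3.png

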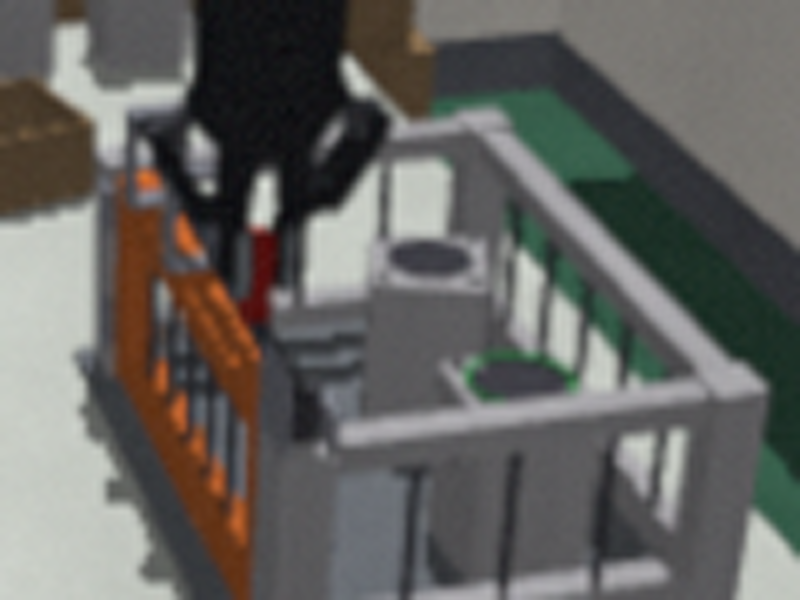

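Knob is between the closed fingers at (262,265) in the crop, and the grip reads 58 N. Next I lift, rocking about the tail.

Request:
move_arm(targets="-1 0.04 0 -0.3 0 -1 0; -1 0.04 0 -0.3 0 -1 0; -1 0.04 0 -0.3 0 -1 0; -1 0.04 0 -0.3 0 -1 0; -1 0.04 0 -0.3 0 -1 0")

```text
clock: 5.4
eef_pos: [618.7, -83.0, 220.4]
tool_rot: [-3.141, 0.089, 1.571]
force: [0.3, -1.3, -1.9]
width: 16.7
gripper_force: 58.5
```

Request:
move_arm(targets="-1 0 0 0 0 0 0; -1 0 0 0 0 0 0; -1 0 0 0 0 0 0")

```text
clock: 5.65
eef_pos: [618.7, -82.6, 219.9]
tool_rot: [-3.141, 0.086, 1.571]
force: [0.4, 1.7, -1.9]
width: 16.1
gripper_force: 58.5
```

```bash
python3 - <<'E'
from h import *
s=read_state();print({k:np.round(s[k],2) for k in('eef_pos','tool_rot','width','gripper_force','force','torque')})
S=get('side');print(proj(S,(619,-130,175)))
cv2.imwrite('pics/c4.png',cv2.resize(S['color'][150:240,230:350,::-1],(800,600),interpolation=cv2.INTER_CUBIC))
E
```

```text
{'eef_pos': array([618.67, -82.62, 219.94]), 'tool_rot': array([-3.14,  0.09,  1.57]), 'width': np.float64(16.11), 'gripper_force': np.float64(58.48), 'force': array([ 0.39,  1.75, -1.95]), 'torque': array([ 0.43,  0.04, -0.02])}
(np.float64(272.3146904699228), np.float64(206.9070908230597))
```

View pics/c4.png

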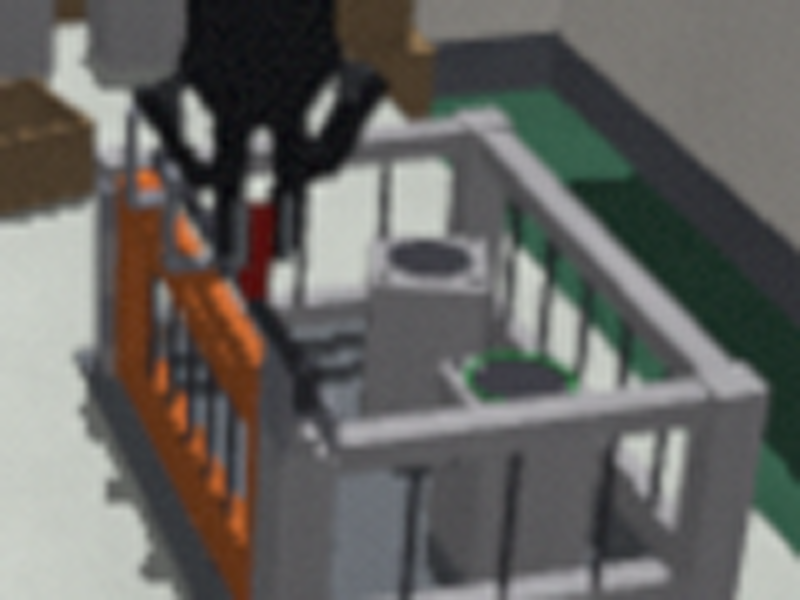

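Red knob is visibly higher (262,250 in the crop) and the lift force is about 2 N, so the bolt is up. Now I draw it.

Request:
move_arm(targets="-1 0.8 0 -0.07 0 0 0; -1 0.8 0 -0.07 0 0 0; -1 0.8 0 -0.07 0 0 0")

```text
clock: 5.95
eef_pos: [618.8, -59.2, 220.2]
tool_rot: [3.141, 0.088, 1.57]
force: [-0.3, -1.0, -1.9]
width: 16.3
gripper_force: 58.5
```

Request:
move_arm(targets="-1 0.8 0 -0.07 0 0 0; -1 0.8 0 -0.07 0 0 0; -1 0.8 0 -0.07 0 0 0; -1 0 0 0 0 0 0")

```text
clock: 6.28
eef_pos: [619.1, -31.8, 219.9]
tool_rot: [-3.142, 0.085, 1.574]
force: [0.1, 0.3, -1.1]
width: 16.2
gripper_force: 58.5
```

```bash
python3 - <<'E'
from h import *
s=read_state();print({k:np.round(s[k],2) for k in('eef_pos','tool_rot','width','gripper_force','force','torque')})
S=get('side')
cv2.imwrite('pics/c5.png',cv2.resize(S['color'][150:240,230:350,::-1],(800,600),interpolation=cv2.INTER_CUBIC))
E
```

```text
{'eef_pos': array([619.07, -31.79, 219.92]), 'tool_rot': array([-3.14,  0.08,  1.57]), 'width': np.float64(16.23), 'gripper_force': np.float64(58.49), 'force': array([ 0.15,  0.3 , -1.1 ]), 'torque': array([ 0.39, -0.08, -0.1 ])}
```

View pics/c5.png

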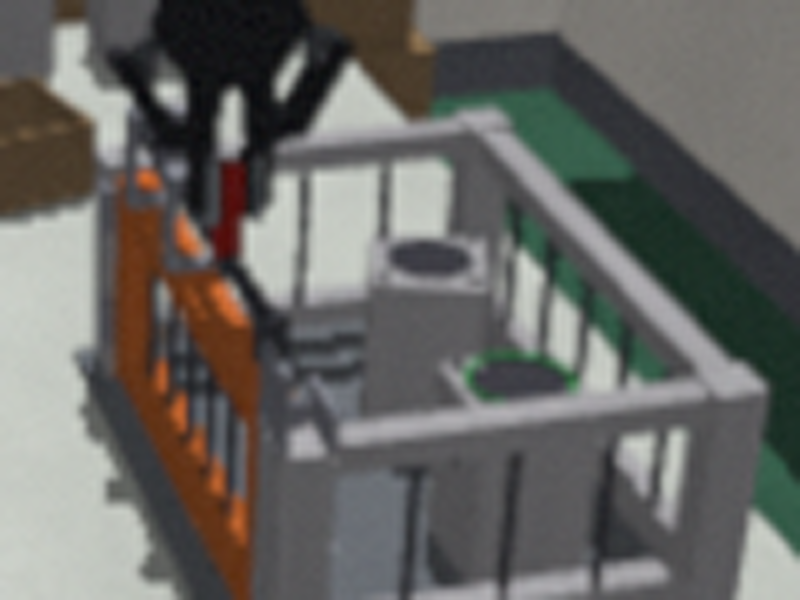

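The bolt is drawn with the gate still shut; the knob sits at (230,205) in the crop with the fingers on it. Next I pull the gate along its arc.

Request:
move_arm(targets="-1 0 -0.46 0 0.12 0 1.33; -1 0 -0.46 0 0.12 0 1.33; -1 0 -0.46 0 0.12 0 1.33; -1 0 -0.46 0 0.12 0 1.33; -1 0 -0.46 0 0.12 0 1.33")

```text
clock: 6.75
eef_pos: [596.1, -34.6, 220.6]
tool_rot: [3.14, 0.087, 1.451]
force: [3.5, 0.7, -1.9]
width: 16.1
gripper_force: 58.6
```

```bash
python3 - <<'E'
from h import *
s=read_state();print({k:np.round(s[k],2) for k in('eef_pos','tool_rot','width','gripper_force','force','torque')})
S=get('side')
cv2.imwrite('pics/c6.png',cv2.resize(S['color'][150:240,230:350,::-1],(800,600),interpolation=cv2.INTER_CUBIC))
E
```

```text
{'eef_pos': array([596.11, -34.57, 220.58]), 'tool_rot': array([3.14, 0.09, 1.45]), 'width': np.float64(16.11), 'gripper_force': np.float64(58.55), 'force': array([ 3.54,  0.66, -1.92]), 'torque': array([ 0.23, -0.92,  0.09])}
```

View pics/c6.png

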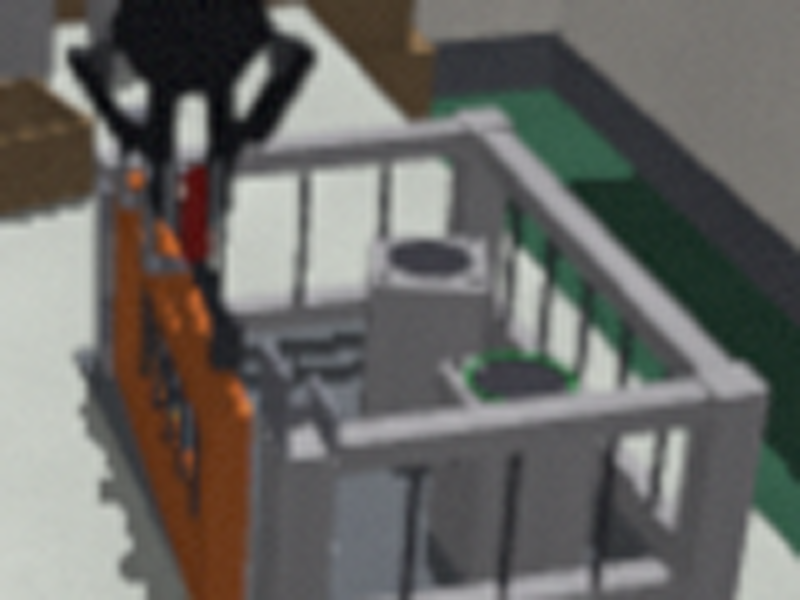

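The gate is swinging towards the robot, with its free end now at (245,400) in the crop and the knob held at 3.5 N. I continue, trimming towards the hinge.

Request:
move_arm(targets="-1 0.07 -0.46 0 0.12 0 1.33; -1 0.07 -0.46 0 0.12 0 1.33; -1 0.07 -0.46 0 0.12 0 1.33; -1 0.07 -0.46 0 0.12 0 1.33; -1 0.07 -0.46 0 0.12 0 1.33")

```text
clock: 7.22
eef_pos: [573.6, -27.3, 220.1]
tool_rot: [3.141, 0.088, 1.335]
force: [2.9, -2.6, -1.7]
width: 16.3
gripper_force: 58.7
```

Request:
move_arm(targets="-1 0.07 -0.46 0 0.12 0 1.33; -1 0.07 -0.46 0 0.12 0 1.33; -1 0.07 -0.46 0 0.12 0 1.33; -1 0.07 -0.46 0 0.12 0 1.33; -1 0.07 -0.46 0 0.12 0 1.33")

```text
clock: 7.63
eef_pos: [552.2, -18.8, 220.0]
tool_rot: [3.141, 0.089, 1.218]
force: [3.5, -5.9, 0.0]
width: 16.5
gripper_force: 58.8
```

Request:
move_arm(targets="-1 0 0 0 0 0 0; -1 0 0 0 0 0 0; -1 0 0 0 0 0 0; -1 0 0 0 0 0 0; -1 0 0 0 0 0 0")

```text
clock: 8.05
eef_pos: [552.3, -18.9, 220.0]
tool_rot: [3.142, 0.089, 1.219]
force: [3.6, -5.0, 0.0]
width: 16.7
gripper_force: 58.8
```

```bash
python3 - <<'E'
from h import *
s=read_state();print({k:np.round(s[k],2) for k in('eef_pos','tool_rot','width','gripper_force','force','torque','qd')})
Rm=R.from_euler('xyz',s['tool_rot']).as_matrix();g=s['eef_pos']-Rm[:,2]*ctrl.pinch_z
H=np.array([617.5,167]);v=g[:2]-H;print('grasp',g,'r',np.hypot(*v),'theta',np.arctan2(-v[0],-v[1]))
S=get('side');T=get('top')
a,b=S['color'][150:250,220:350,::-1],T['color'][130:230,190:320,::-1]
cv2.imwrite('pics/c7.png',np.hstack([cv2.resize(x,(400,308),interpolation=cv2.INTER_CUBIC) for x in(a,b)]))
E
```

```text
{'eef_pos': array([552.34, -18.91, 219.96]), 'tool_rot': array([3.14, 0.09, 1.22]), 'width': np.float64(16.69), 'gripper_force': np.float64(58.78), 'force': array([ 3.59, -5.01,  0.04]), 'torque': array([-0.89, -0.95,  0.19]), 'qd': array([ 0.,  0., -0., -0., -0.,  0.,  0.])}
grasp [552.91221628 -17.3418035  238.58587654] r 195.32916403508523 theta 0.33700414194996803
```

View pics/c7.png

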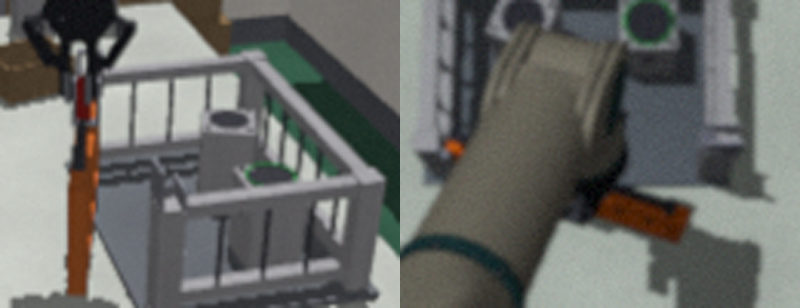

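Side crop: the knob is still held at (82,100). Top crop: the free end stands out of the pen at about (690,222). I'll check the angle from that point before handing in.

```bash
python3 - <<'E'
from h import *
T=get('top');p=onz(T,190+290/3.077,130+222/3.08,160);th=np.arctan2(617.5-p[0],167-p[1]);s=read_state()
print(p,th,s['clock'],s['gripper_force'])
if 0.26<th<0.43: print(order.finish_job())
E
```

```text
[ 521.59630788 -120.50693727  160.        ] 0.32196354881358125 8.2 58.7793105840683
the job is handed in; nothing more can be done
None
```

I handed the job in at 8.2 s with the bolt fully drawn and the gate held ajar by the knob at about 0.33 rad (19°). The grip force was 59 N. None of the bystanders I could see had moved, and no verdict came back.

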